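# Rebuild an alternating cooling-plate stack on the splined post of a power supply

### The arm

A 7-joint arm with a two-finger parallel gripper is mounted at the origin on the work surface. World frame = base frame: x ahead of the robot, y to its left, z up, the work surface at z = 0. Lengths are in m, angles in rad, forces in N, time in s.
With the tool pointing down it reaches from about 0.4 to 0.85 m from the base axis. Payload 4.5 kg.
Tool frame: the origin (TCP) lies at the very end of the fingers, on their centre line; the grasp point (between the pads) lies 19 mm behind it (r.grip_point_offset is the distance from the TCP to the grasp point, in m); z points along the fingers, y is the line along which they close (so a half turn about z gives the same grasp; the last joint's range is limited). The gripper opens to 88 mm and grips with 3 to 60 N. Pads are 18 mm wide; open, the fingers measure 123 mm over their backs; the gripper's body (75 mm by 187 mm) begins 45 mm behind the grasp point.
Start: joints at [-1.225, 0.689, -0.195, 1.565, 0.157, 0.902, -0.215], TCP at [0.192, 0.595, 0.239] pointing down, gripper open.
Joint ranges: [-3.01, 3.01], [-0.46, 2.08], [-1.47, 1.51], [0.13, 2.56], [-1, 4.14], [0.04, 2.09], [-2.66, 2.66]. Speed limits (rad/s): [2.57, 2.57, 3.14, 3.14, 3.14, 3.14, 3.14].

### API

Orientations are given as a unit quaternion [x, y, z, w].
In Python, from plant import r gives the robot as it stands.
- The arm moves only by the tool carry_out, never from a script. Its argument "rows" is a list of rows, each a list of 3 entries, a list of its own where there are three numbers: the shift along the tool's x, y, z in cm, then the turn, a rotation vector about the tool's x, y, z in degrees, then the closure, from 0 (fully open) to 1 (shut). A call has 1 to 12 rows; each row is the pose to reach, as a shift and turn from the pose commanded when the call began, along the tool's axes at that moment; what a row does not reach only later rows make up. A row lasts 1/10 s, in which the tool goes at most 50 mm and 8.59 degrees, less where a joint would pass 70% of its speed; a pose out of reach is approached as far as the arm can. A call with a gripper value outside its range is refused whole. The fingers move at their own pace and stop on an object; "newtons" is the grip in N (left out, the last holds). Time passes only in rows, so rows that repeat a pose let the fingers close. It gives the time, the measured TCP pose, the force, the opening and the grip force at its end, in the units of the state.
- r.get_state(): the state, without advancing time (a new reading comes with each control period).
- r.snapshot(name): name is "scene" or "side" or "wrist"; returns a dict with "image" (400x640x3 uint8, red, green, blue), "fx", "fy", "cx", "cy" (pixels), "pose" (4x4, takes a point from camera to world coordinates). Camera axes: x right, y up, looking along -z (the intrinsics and any distortion apply to the point x, -y, -z); pixel columns grow to the right and rows downward; lengths in m; the calibration is good to about 2 mm. A picture is of the moment at which its call begins. There is no depth.
- r.finish_job(): hands the job in; it is judged then, once.
The state is a dict: "clock": time; "q": joint angles; "qd": joint speeds; "joint_torque": joint torques, N m; "tool_pos": TCP position; "eef_rot": TCP orientation; "contact_force": force on the tool from outside, world axes, zero at the start; "moment": the same for the moment, N m; "opening": opening from 0.0 (shut) to 1.0 (fully open); "finger_force": force on a finger pad.
Only numpy, scipy, OpenCV 4.12 (cv2) and the standard library are available. Lean on these libraries where they do the work, as an engineer would, in place of code of your own. Each camera call takes 0.05 s, during which the arm holds its last target. There are 200 camera calls.

### The job

Finish the cooling stack in the open power supply: put the two loose toothed plates over the splined post, one on top of the other and each fully home and flat, with the tabs alternating - the first plate's tab pointing opposite to the tab of the fitted bottom plate, the second one's tab the same way as the bottom plate's. Either loose plate may go first: one lies on the bench, the other stands on edge in the foam block. Leave the screwdriver, the glue box and the screw pot where they are.

Things in the scene. Friction and masses are not known exactly. Their poses are not given: they have to be found in the camera images.
- chassis: open steel power-supply shell, fixed, 170 x 150 mm; walls 40 mm high at x = +-85, 22 at y = +-75. Origin on the bench on the axis of its splined post, z up. A bottom plate like the loose ones is fitted for good, tab towards +x, top face 23 mm above the bench: loose plates seat with mid-thickness at 27, then 35 mm. Small parts up to 29 mm high only in the corners (beyond 35 mm in x and 48 in y)
- post_top (a point): centre of the top of the dark steel splined post, 53 mm above the bench; x, y as the shell's. The post is a cross with square edges (no taper): an arm 32 mm long along x and 8 mm wide, crossing an arm 32 mm long along y and 12 mm wide
- plate_a: loose aluminium plate 8 mm thick, about 100 g: body x -35 to 35, y -30 to 30 mm, tab 28 mm wide at x 35 to 65, three teeth at x -43 to -35, centre of mass at x = 7. Cross-shaped bore: slot 33.8 mm along x by 9.8 wide, crossing slot 33.8 along y by 13.8 wide. Origin on the bore axis at half thickness, z through the thickness; faces alike, either may be up. Starts flat on the bench
- plate_a_tab (a point): point on plate_a's tab, 55 mm from its bore axis along x, at half thickness
- plate_b: loose plate identical to plate_a (same shape, sizes, origin and axes). Starts standing upright on one long edge in the foam block's slot, its y pointing up, 25 mm deep in the slot, its top edge 77 mm above the bench and 35 mm above the foam
- plate_b_tab (a point): point on plate_b's tab, 55 mm from its bore axis along x, at half thickness
- foam: white foam packing block, fixed to the bench, 150 x 84 x 42 mm, origin centred under it, z up; in its middle a slot along x, 114 mm long, 10.5 mm wide and 25 mm deep (its floor 17 mm above the bench). The bench between it and the shell, on the robot's side of plate_a, is clear
- screwdriver: bystander: screwdriver lying beyond the work, about 200 mm long along its x, origin about the middle of its underside
- glue_box: bystander: small carton 50 x 95 x 30 mm, origin centre of its underside
- screw_pot: bystander: grey open pot 60 mm wide and 45 mm high, origin centre of its underside
There are look-alikes about, which are no part of the job. Leave any orange or pink look-alike of the plate_b alone.

How it is judged:
On the way:
1. one loose plate is fully home on the bottom plate, its tab opposite to the bottom plate's (((horizontal distance between plate_a and post_top below 0.004 m and z of plate_a in the frame of chassis between 0.025 and 0.029 m and angle between the z axis of plate_a and the z axis of chassis, either way round below 0.08 rad and x of plate_a_tab in the frame of chassis below -0.045 m) or (horizontal distance between plate_b and post_top below 0.004 m and z of plate_b in the frame of chassis between 0.025 and 0.029 m and angle between the z axis of plate_b and the z axis of chassis, either way round below 0.08 rad and x of plate_b_tab in the frame of chassis below -0.045 m))), for 0.2 s.
At the end, for the whole second after the job is handed in: On the post, within 4 mm of its axis, level within 0.08 rad, at rest: one loose plate, tab opposite to the bottom plate's, mid-thickness 27 mm above the bench; on it the other, tab the same way as the bottom plate's, at 35 mm (both within 2 mm) ((((horizontal distance between plate_a and post_top below 0.004 m and z of plate_a in the frame of chassis between 0.025 and 0.029 m and angle between the z axis of plate_a and the z axis of chassis, either way round below 0.08 rad and x of plate_a_tab in the frame of chassis below -0.045 m) and (horizontal distance between plate_b and post_top below 0.004 m and z of plate_b in the frame of chassis between 0.033 and 0.037 m and angle between the z axis of plate_b and the z axis of chassis, either way round below 0.08 rad and x of plate_b_tab in the frame of chassis above 0.045 m)) or ((horizontal distance between plate_b and post_top below 0.004 m and z of plate_b in the frame of chassis between 0.025 and 0.029 m and angle between the z axis of plate_b and the z axis of chassis, either way round below 0.08 rad and x of plate_b_tab in the frame of chassis below -0.045 m) and (horizontal distance between plate_a and post_top below 0.004 m and z of plate_a in the frame of chassis between 0.033 and 0.037 m and angle between the z axis of plate_a and the z axis of chassis, either way round below 0.08 rad and x of plate_a_tab in the frame of chassis above 0.045 m))) and linear speed of each of plate_a, plate_b below 0.02 m/s); the robot touches nothing.
It fails at once if the screwdriver was moved more than 30 mm (distance of screwdriver from where it was at the start of the episode above 0.03 m).
It fails at once if the glue box was moved more than 30 mm (distance of glue_box from where it was at the start of the episode above 0.03 m).
It fails at once if the screw pot was moved more than 30 mm (distance of screw_pot from where it was at the start of the episode above 0.03 m).
It also fails if it takes over 72 s, if anything falls off the work surface, if the arm or the gripper's body presses on something with over 40 N, if the wrist force passes 120 N, or if a joint passes its speed limit or range.

## Working session

There is one attempt and no reset: what is moved stays moved. The work goes in short steps, Python scripts to look and compute and a tool call to move; the robot and the scene stay as the last step left them, time stands still between calls to the robot, and variables do not carry over. Pictures are saved under pics/ and viewed, at most 10 in all, crops included, and the job is handed in when it is done.

Besides the shell and the picture viewer there is one more tool, called as name([rows], argument=value, ...), one row to a line, values as JSON. carry_out: Moves the arm, as the interface text tells. Its arguments: {"type":"object","properties":{"rows":{"type":"array"},"newtons":{"type":"number"}},"required":["rows"]}

```bash
mkdir -p pics; ls; python3 - <<'E'
from plant import r
import cv2,numpy as np,pickle
s=r.get_state();print({k:np.round(v,3) for k,v in s.items()})
for n in("scene","side"):
    d=r.snapshot(n);pickle.dump(d,open(n+"0.pkl","wb"));print(n,{k:np.round(v,4) for k,v in d.items() if k!="image"})
    cv2.imwrite(f"pics/{n}0.png",d["image"][...,::-1])
E
```

```text
pics
{'clock': np.float64(0.0), 'q': array([-1.225,  0.69 , -0.195,  1.566,  0.157,  0.902, -0.215]), 'qd': array([ 0.001,  0.   , -0.   ,  0.   ,  0.   , -0.001, -0.001]), 'joint_torque': array([ 1.0000e-03, -5.2758e+01, -1.2670e+00, -1.5344e+01, -5.3000e-02,
        7.0000e-03,  0.0000e+00]), 'tool_pos': array([0.192, 0.594, 0.238]), 'eef_rot': array([ 0.155,  0.988, -0.001, -0.   ]), 'contact_force': array([ 0.617, -0.602,  0.181]), 'moment': array([-0.031, -0.033,  0.008]), 'finger_force': np.float64(0.0), 'opening': np.float64(1.0)}
scene {'fx': np.float64(432.1247), 'fy': np.float64(432.1247), 'cx': np.float64(319.5097), 'cy': np.float64(202.4775), 'pose': array([[ 0.7261, -0.4659,  0.5056,  1.1934],
       [ 0.6875,  0.4995, -0.527 , -0.5212],
       [-0.007 ,  0.7303,  0.6831,  0.8792],
       [ 0.    ,  0.    ,  0.    ,  1.    ]])}
side {'fx': np.float64(473.7343), 'fy': np.float64(473.7343), 'cx': np.float64(317.9382), 'cy': np.float64(197.0144), 'pose': array([[ 0.8574,  0.345 , -0.3818,  0.1593],
       [-0.5141,  0.5422, -0.6646, -0.6774],
       [-0.0222,  0.7662,  0.6423,  0.8188],
       [ 0.    ,  0.    ,  0.    ,  1.    ]])}
```

View pics/scene0.png

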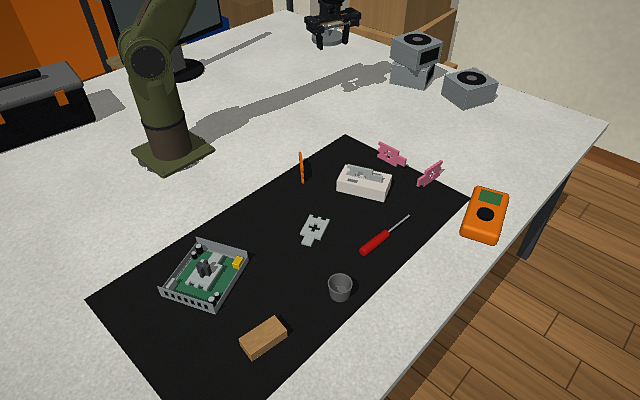

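View pics/side0.png

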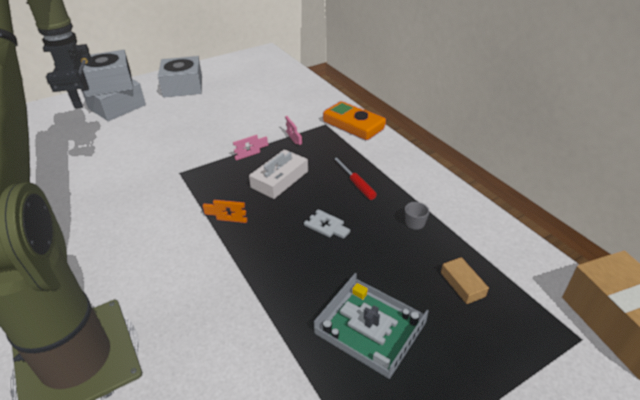

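The scene view shows the shell at about (205,275), plate_a at (315,229) and the foam with plate_b at (364,182). In the side view they are at (372,325), (327,223) and (279,173). The orange and pink plates are look-alikes. Next I'll zoom in.

```bash
cat > h.py <<'E'
import numpy as np,cv2,pickle
def load(n): return pickle.load(open(n+".pkl","rb"))
def proj(d,P):
    P=np.atleast_2d(P);T=np.linalg.inv(d["pose"]);c=P@T[:3,:3].T+T[:3,3]
    return np.c_[d["cx"]+d["fx"]*c[:,0]/-c[:,2],d["cy"]-d["fy"]*c[:,1]/-c[:,2]]
def onz(d,uv,z):
    uv=np.atleast_2d(uv);v=np.c_[(uv[:,0]-d["cx"])/d["fx"],-(uv[:,1]-d["cy"])/d["fy"],-np.ones(len(uv))]@d["pose"][:3,:3].T
    o=d["pose"][:3,3];return o+v*((z-o[2])/v[:,2])[:,None]
def crop(d,c,w,size):
    u,v=c;h=w/2;M=np.array([[size/w,0,-(u-h)*size/w],[0,size/w,-(v-h)*size/w]])
    im=cv2.warpAffine(d["image"],M,(size,size),flags=cv2.INTER_CUBIC)
    for k in range(0,w,10): # tick marks every 10 px
        p=int(k*size/w);cv2.line(im,(p,0),(p,6),(255,255,0),1);cv2.line(im,(0,p),(6,p),(255,255,0),1)
    return im
E
python3 - <<'E'
from h import *
a,b=load("scene0"),load("side0")
row=lambda d,L:np.hstack([crop(d,c,w,266) for c,w in L])
m=np.vstack([row(a,[((205,275),100),((315,229),60),((364,182),70)]),row(b,[((372,325),130),((327,223),60),((279,173),80)])])
cv2.imwrite("pics/m.png",m[...,::-1])
for n,d,L in(("sc",a,[(205,264),(315,229),(364,180)]),("si",b,[(372,313),(327,223),(279,170)])):
    for c,z in zip(L,(.053,.008,.042)): print(n,onz(d,c,z).round(3))
E
```

```text
sc [[ 0.529 -0.233  0.053]]
sc [[0.613 0.064 0.008]]
sc [[0.603 0.287 0.042]]
si [[ 0.523 -0.242  0.053]]
si [[0.608 0.063 0.008]]
si [[0.59  0.283 0.042]]
```

View pics/m.png

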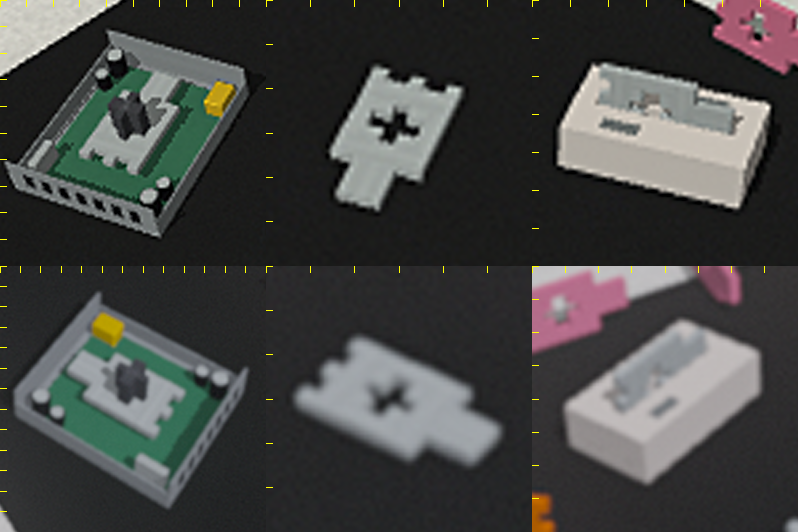

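The zoom shows plate_a's bore at scene (313.9,227.4), tab pointing down-left, away from the foam. The bottom plate's tab points towards plate_a. I'll estimate poses from these corners.

```bash
cat >> h.py <<'E'
from scipy.optimize import least_squares
def fit(obs,x0):
    """obs: list of (cam,uv,local xyz); returns x,y,yaw"""
    def f(p):
        c,s=np.cos(p[2]),np.sin(p[2]);o=[]
        for d,uv,l in obs: o.append(proj(d,[p[0]+c*l[0]-s*l[1],p[1]+s*l[0]+c*l[1],l[2]])[0]-uv)
        return np.ravel(o)
    r=least_squares(f,x0,loss="soft_l1",f_scale=1.);return r.x,f(r.x).reshape(-1,2)
E
python3 - <<'E'
from h import *
a,b=load("scene0"),load("side0")
S=lambda o,s,u,v:np.array([o[0]+u/s,o[1]+v/s])
cs=lambda u,v:S((155,225),2.66,u,v); cb=lambda u,v:S((307,260),266/130,u,v-266)
ps=lambda u,v:S((285,199),266/60,u-266,v); pb=lambda u,v:S((297,193),266/60,u-266,v-266)
ob=[(a,cs(110,32),(85,75,40)),(a,cs(247,70),(85,-75,40)),(a,cs(7,165),(-85,75,40)),(a,cs(160,236),(-85,-75,0)),
(b,cb(99,293),(85,-75,40)),(b,cb(15,390),(85,75,40)),(b,cb(245,370),(-85,-75,40)),(b,cb(168,507),(-85,75,0))]
for flip in(1,):
    o=[(d,u,np.array(l)/1000) for d,u,l in ob];x,e=fit(o,[.526,-.237,1.4]);print(x.round(4),e.round(1).tolist())
tops=[(a,ps(374,67),(-43,27,8)),(a,ps(463,88),(-43,-27,8)),(a,ps(332,152),(35,30,8)),(a,ps(420,180),(35,-30,8)),(a,ps(337,197),(65,14,8)),(a,ps(380,208),(65,-14,8)),(a,ps(394,126),(0,0,8)),
(b,pb(358,339),(-43,-27,8)),(b,pb(297,396),(-43,27,8)),(b,pb(472,388),(35,-30,8)),(b,pb(411,458),(35,30,8)),(b,pb(501,430),(65,-14,8)),(b,pb(471,464),(65,14,8)),(b,pb(389,398),(0,0,8))]
o=[(d,u,np.array(l)/1000) for d,u,l in tops]
for y in(-1.7,-1.2): x,e=fit(o,[.61,.064,y]);print(x.round(4),e.round(1).tolist())
print("per cam",fit(o[:7],x)[0].round(4),fit(o[7:],x)[0].round(4))
E
```

```text
[ 0.5255 -0.2381  1.9742] [[-0.4, -1.0], [-0.9, -0.4], [-0.7, -1.0], [0.3, 0.6], [0.1, -1.0], [-0.2, -0.2], [1.3, -1.1], [0.0, 0.3]]
[ 0.5932  0.0537 -0.4409] [[1.5, 0.7], [-36.5, 0.9], [21.9, -0.2], [-18.5, -0.5], [19.3, -1.1], [-0.1, -0.7], [-6.7, 0.0], [-10.5, 27.0], [1.5, -0.9], [-4.2, 14.1], [6.4, -18.3], [0.5, -1.0], [5.6, -16.4], [-1.1, 4.6]]
[ 0.5932  0.0537 -0.4409] [[1.5, 0.7], [-36.5, 0.9], [21.9, -0.2], [-18.5, -0.5], [19.3, -1.1], [-0.1, -0.7], [-6.7, 0.0], [-10.5, 27.0], [1.5, -0.9], [-4.2, 14.1], [6.4, -18.3], [0.5, -1.0], [5.6, -16.4], [-1.1, 4.6]]
per cam [ 0.598   0.0583 -0.537 ] [ 0.6037  0.0653 -0.0121]
```

```bash
python3 - <<'E'
from h import *
a,b=load("scene0"),load("side0")
S=lambda o,s,u,v:np.array([o[0]+u/s,o[1]+v/s])
ps=lambda u,v:S((285,199),266/60,u-266,v); pb=lambda u,v:S((297,193),266/60,u-266,v-266)
tops=[(a,ps(374,67),(-43,-27,8)),(a,ps(463,88),(-43,27,8)),(a,ps(332,152),(35,-30,8)),(a,ps(420,180),(35,30,8)),(a,ps(337,197),(65,-14,8)),(a,ps(380,208),(65,14,8)),(a,ps(394,126),(0,0,8)),
(b,pb(358,339),(-43,27,8)),(b,pb(297,396),(-43,-27,8)),(b,pb(472,388),(35,30,8)),(b,pb(411,458),(35,-30,8)),(b,pb(501,430),(65,14,8)),(b,pb(471,464),(65,-14,8)),(b,pb(389,398),(0,0,8))]
o=[(d,u,np.array(l)/1000) for d,u,l in tops]
x,e=fit(o,[.61,.064,-1.4]);print(x.round(4),e.round(1).tolist())
print("per cam",fit(o[:7],x)[0].round(4),fit(o[7:],x)[0].round(4))
fs=lambda u,v:S((329,147),3.8,u-532,v); fb=lambda u,v:S((239,133),3.325,u-532,v-266)
F=[(a,fs(600,65),(-75,42,42)),(a,fs(770,103),(75,42,42)),(a,fs(562,125),(-75,-42,42)),(a,fs(740,172),(75,-42,42)),(a,fs(558,163),(-75,-42,0)),(a,fs(740,208),(75,-42,0)),
(b,fb(682,320),(75,42,42)),(b,fb(760,350),(75,-42,42)),(b,fb(565,405),(-75,42,42)),(b,fb(648,442),(-75,-42,42)),(b,fb(648,484),(-75,-42,0))]
x,e=fit([(d,u,np.array(l)/1000) for d,u,l in F],[.6,.285,.6]);print(x.round(4),e.round(1).tolist())
# foam x end where tab is: predict image of both tab ends (top edge at local y=14 -> z=.061)
p=x
for t in(-1,1):
  L=np.array([[t*65,.061],[t*35,.077],[-t*43,.074],[0,.047]]);P=[[p[0]+np.cos(p[2])*l/1000,p[1]+np.sin(p[2])*l/1000,z] for l,z in L]
  print(t,((proj(a,P)-(329,147))*3.8+(532,0)).round().tolist(),((proj(b,P)-(239,133))*3.325+(532,266)).round().tolist())
E
```

```text
[ 0.6058  0.0671 -1.1588] [[0.8, 0.5], [-1.5, 0.2], [-0.8, -0.1], [-0.1, -1.0], [-0.6, -1.0], [-0.5, -0.9], [-0.1, -0.3], [-0.3, 0.6], [1.0, -0.4], [-0.0, 0.4], [0.2, -1.4], [0.1, -0.7], [0.7, -1.7], [0.4, -0.4]]
per cam [ 0.6074  0.0666 -1.1472] [ 0.6044  0.0658 -1.1756]
[0.5968 0.2975 0.3931] [[-1.7, -0.1], [0.5, 0.6], [-0.5, 0.4], [1.3, -0.4], [0.2, 0.9], [-0.0, 0.7], [0.2, -0.1], [-0.4, 0.4], [0.1, -0.0], [-1.4, -0.1], [-0.1, -0.5]]
-1 [[590.0, 79.0], [627.0, 71.0], [723.0, 96.0], [667.0, 111.0]] [[610.0, 398.0], [633.0, 364.0], [694.0, 322.0], [663.0, 373.0]]
1 [[749.0, 116.0], [713.0, 91.0], [617.0, 72.0], [667.0, 111.0]] [[711.0, 322.0], [688.0, 323.0], [626.0, 372.0], [663.0, 373.0]]
```

```bash
cat >> h.py <<'E'
from scipy.spatial.transform import Rotation as R
def down(yawy):
    "tool pointing down with tool y at world yaw"
    y=np.array([np.cos(yawy),np.sin(yawy),0]);z=np.array([0,0,-1.]);return R.from_matrix(np.c_[np.cross(y,z),y,z])
def move(s,p,Rt):
    R0=R.from_quat(s["eef_rot"]);print("shift cm",(R0.inv().apply(np.array(p)-s["tool_pos"])*100).round(2),"turn deg",np.degrees((R0.inv()*Rt).as_rotvec()).round(2))
E
python3 - <<'E'
from h import *
from plant import r
s=r.get_state();x,y,a=.6058,.0671,-1.1588
move(s,[x+.007*np.cos(a),y+.007*np.sin(a),.2],down(a+np.pi/2))
E
```

```text
shift cm [-56.06 -38.     3.87] turn deg [-9.000e-02  4.000e-02  4.853e+01]
```

carry_out([
  [[-56.1,-38,3.9],[0,0,48.5],0],
  [[-56.1,-38,3.9],[0,0,48.5],0],
  [[-56.1,-38,3.9],[0,0,48.5],0],
  [[-56.1,-38,3.9],[0,0,48.5],0],
  [[-56.1,-38,3.9],[0,0,48.5],0],
  [[-56.1,-38,3.9],[0,0,48.5],0],
  [[-56.1,-38,3.9],[0,0,48.5],0],
  [[-56.1,-38,3.9],[0,0,48.5],0],
  [[-56.1,-38,3.9],[0,0,48.5],0],
  [[-56.1,-38,3.9],[0,0,48.5],0],
  [[-56.1,-38,3.9],[0,0,48.5],0],
  [[-56.1,-38,3.9],[0,0,48.5],0],
])

```text
clock: 1.3
tool_pos: [0.5614, 0.1212, 0.2038]
eef_rot: [0.547, 0.837, -0.0, -0.0]
contact_force: [0.4, 1.1, 0.1]
opening: 1.002
finger_force: 0.0
```

```bash
python3 - <<'E'
from h import *
from plant import r
s=r.get_state();x,y,a=.6058,.0671,-1.1588
move(s,[x+.007*np.cos(a),y+.007*np.sin(a),.2],down(a+np.pi/2))
d=r.snapshot("wrist");pickle.dump(d,open("w0.pkl","wb"));cv2.imwrite("pics/w0.png",d["image"][...,::-1]);print(d["pose"].round(3),d["fx"],np.linalg.inv(d["pose"])@np.r_[s["tool_pos"],1])
E
```

```text
shift cm [-7.44  1.89  0.38] turn deg [-0.03 -0.02  0.03]
[[ 0.916 -0.388 -0.102  0.535]
 [ 0.401  0.886  0.234  0.182]
 [-0.    -0.256  0.967  0.35 ]
 [ 0.     0.     0.     1.   ]] 356.1699380457262 [-3.35065073e-04 -2.61671115e-02 -1.57884842e-01  1.00000000e+00]
```

View pics/w0.png

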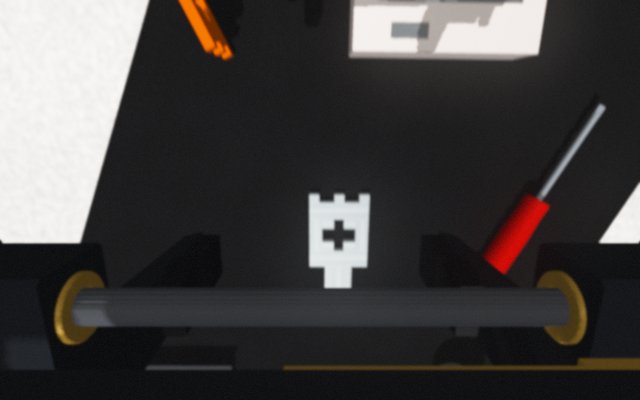

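The plate looks square to the gripper, with its bore at about (339,235). I'll segment it for an exact position.

```bash
cat >> h.py <<'E'
def bore(d,c,z,half=90,thr=110):
    g=cv2.cvtColor(d["image"],cv2.COLOR_RGB2GRAY);u,v=c;m=(g>thr).astype(np.uint8)
    cs,h=cv2.findContours(m,cv2.RETR_CCOMP,cv2.CHAIN_APPROX_NONE)
    best=[k for k in cs if 40<cv2.contourArea(k)<2000]
    best=min(best,key=lambda k:np.hypot(*(k[:,0].mean(0)-c)))
    k=best[:,0].astype(float);mo=cv2.moments(best);cen=(mo["m10"]/mo["m00"],mo["m01"]/mo["m00"])
    return cen,cv2.contourArea(best),onz(d,cen,z)[0]
E
python3 - <<'E'
from h import *
d=load("w0");print(bore(d,(339,235),.008))
o=[((309,194),(-43,-27,8)),((369.5,194),(-43,27,8)),((309,268),(35,-30,8)),((369,268),(35,30,8))]
g=cv2.cvtColor(d["image"],cv2.COLOR_RGB2GRAY)
m=(g[175:285,290:390]>110).astype(np.uint8)
# side edges: linear fit of left/right boundary columns over body rows
for name,rows in(("body",range(212,264)),("tab",range(272,286))):
    L=[];Rr=[]
    for v in rows:
        w=np.where(g[v,290:390]>110)[0]+290;L.append(w[0]);Rr.append(w[-1])
    mid=np.add(L,Rr)/2+0;p=np.polyfit(list(rows),mid,1);
    for v in(rows[0],rows[-1]):print(name,v,np.polyval(p,v),onz(d,(np.polyval(p,v),v),.008)[0].round(4),np.mean(L),np.mean(Rr))
col=g[175:285,339-12].astype(int);print(np.where(col>110)[0][[0,-1]]+175)
E
```

```text
((338.1791831357049, 234.40579710144925), 506.0, array([0.60515062, 0.06808611, 0.008     ]))
body 212 338.8236574746009 [0.5958 0.0902 0.008 ] 309.0 367.6730769230769
body 263 337.8494194484761 [0.618  0.0389 0.008 ] 309.0 367.6730769230769
tab 272 337.4999999999999 [0.6219 0.0294 0.008 ] 324.0 351.0
tab 285 337.4999999999999 [0.6282 0.0156 0.008 ] 324.0 351.0
[201 284]
```

```bash
python3 - <<'E'
from h import *
from plant import r
s=r.get_state();x,y,a=.6053,.068,-1.161
move(s,[x+.007*np.cos(a),y+.007*np.sin(a),.003],down(a+np.pi/2))
E
```

```text
shift cm [-5.88  1.83 20.12] turn deg [ 0.1   0.51 -0.58]
```

carry_out([
  [[-5.9,1.8,10],[0,0,0],0],
  [[-5.9,1.8,10],[0,0,0],0],
  [[-5.9,1.8,10],[0,0,0],0],
  [[-5.9,1.8,10],[0,0,0],0],
  [[-5.9,1.8,10],[0,0,0],0],
  [[-5.9,1.8,10],[0,0,0],0],
])

```text
clock: 1.95
tool_pos: [0.6013, 0.0784, 0.1062]
eef_rot: [0.546, 0.838, 0.001, 0.001]
contact_force: [-0.9, 0.4, 0.1]
opening: 0.998
finger_force: 0.0
```

```bash
python3 - <<'E'
from h import *
from plant import r
s=r.get_state();x,y,a=.6053,.068,-1.161;print(s["tool_pos"],s["qd"].round(3))
move(s,[x+.007*np.cos(a),y+.007*np.sin(a),.003],down(a+np.pi/2))
E
```

```text
[0.60127473 0.07844351 0.10623104] [-0.001 -0.006  0.004  0.001  0.    -0.002  0.004]
shift cm [-1.82 -0.09 10.32] turn deg [ 0.18 -0.04  0.29]
```

carry_out([
  [[-1.8,-0.1,5],[0,0,0],0],
  [[-1.8,-0.1,8],[0,0,0],0],
  [[-1.8,-0.1,9.5],[0,0,0],0],
  [[-1.8,-0.1,10.2],[0,0,0],0],
  [[-1.8,-0.1,10.3],[0,0,0],0],
  [[-1.8,-0.1,10.3],[0,0,0],0.6],
  [[-1.8,-0.1,10.3],[0,0,0],0.6],
  [[-1.8,-0.1,10.3],[0,0,0],0.6],
  [[-1.8,-0.1,10.3],[0,0,0],0.6],
  [[-1.8,-0.1,10.3],[0,0,0],0.6],
  [[-1.8,-0.1,10.3],[0,0,0],0.6],
  [[-1.8,-0.1,10.3],[0,0,0],0.6],
], newtons=30)

```text
clock: 3.15
tool_pos: [0.6077, 0.0595, 0.002]
eef_rot: [0.547, 0.837, 0.001, 0.0]
contact_force: [-0.0, -0.6, 6.1]
opening: 0.676
finger_force: 30.0
```

carry_out([
  [[0,0,-5],[0,0,0],0.6],
  [[0,0,-10],[0,0,0],0.6],
  [[0,0,-15],[0,0,0],0.6],
  [[0,0,-18],[0,0,0],0.6],
  [[0,0,-18],[0,0,0],0.6],
  [[0,0,-18],[0,0,0],0.6],
  [[0,0,-18],[0,0,0],0.6],
])

```text
clock: 3.85
tool_pos: [0.6058, 0.0591, 0.1795]
eef_rot: [0.547, 0.837, -0.001, -0.001]
contact_force: [-0.2, -0.3, -1.4]
opening: 0.675
finger_force: 30.0
```

```bash
python3 - <<'E'
from h import *
from plant import r
s=r.get_state();print(s["tool_pos"],s["finger_force"],s["contact_force"])
x,y,a=.5255,-.238,1.974
move(s,[x-.13*np.cos(a),y-.13*np.sin(a),.2],down(a-np.pi/2))
d=r.snapshot("wrist");pickle.dump(d,open("w1.pkl","wb"));cv2.imwrite("pics/w1.png",d["image"][...,::-1])
E
```

```text
[0.6057579  0.05911299 0.17951509] 29.99914538115263 [-0.24983983 -0.31682602 -1.41354676]
shift cm [-37.   -19.4   -2.02] turn deg [-0.2  -0.05  0.54]
```

View pics/w1.png

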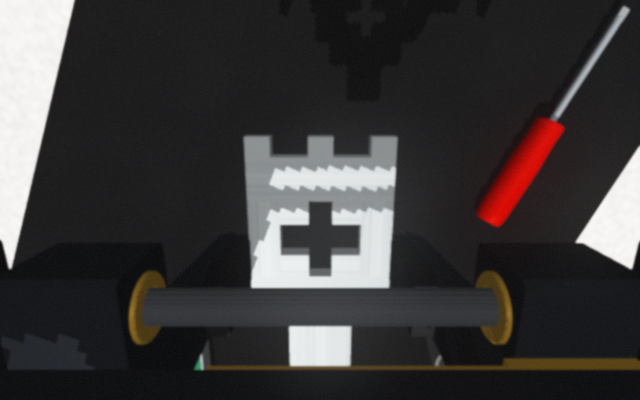

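The held plate is clearly visible, with its bore at (320,239) and teeth edges at (245,136) and (397,136). I'll compute its offset from the tool while moving to where the post can be seen.

```bash
cat >> h.py <<'E'
def heldplate(d,s,pts):
    "pts: (u,v,x,y mm on upper face, plate frame x toward tab); returns plate pose in tool frame"
    pts=np.array(pts,float);T=np.linalg.inv(d["pose"]);
    Rt=R.from_quat(s["eef_rot"])
    def f(p):
        # plate frame in tool: x_plate = +tool x*sx ; z_plate up = -tool z
        Rp=R.from_rotvec(p[3:6])
        l=np.c_[pts[:,2],-pts[:,3],np.zeros(len(pts))]/1000
        w=Rt.apply(Rp.apply(l)+p[:3])+s["tool_pos"]
        return (proj(d,w)-pts[:,:2]).ravel()
    q=least_squares(f,[-.007,0,-.005,0,0,0]);return q.x,f(q.x).reshape(-1,2)
E
python3 - <<'E'
from h import *
from plant import r
s=r.get_state();d=load("w1")
# tool axes: tool y = +plate y or -? image right vs tool axes
Rt=R.from_quat(s["eef_rot"]).as_matrix();print("cam right in tool",(Rt.T@d["pose"][:3,0]).round(3),"cam up in tool",(Rt.T@d["pose"][:3,1]).round(3))
g=cv2.cvtColor(d["image"],cv2.COLOR_RGB2GRAY).astype(int)
for v in(140,165,230,238,246,260,210): print(v,[(i,g[v,i]) for i in range(235,405) if abs(g[v,i+1]-g[v,i-1])>25])
for u in(255,320,390,285,355): print(u,[(i,g[i,u]) for i in range(125,290) if abs(g[i+1,u]-g[i-1,u])>25])
E
```

```text
cam right in tool [-0.  1. -0.] cam up in tool [0.967 0.    0.256]
140 [(242, np.int64(48)), (243, np.int64(86)), (244, np.int64(119)), (268, np.int64(135)), (269, np.int64(115)), (270, np.int64(89)), (271, np.int64(71)), (272, np.int64(51)), (306, np.int64(53)), (307, np.int64(85)), (308, np.int64(120)), (332, np.int64(132)), (333, np.int64(104)), (334, np.int64(67)), (335, np.int64(45)), (369, np.int64(68)), (370, np.int64(87)), (371, np.int64(107)), (372, np.int64(128)), (396, np.int64(125)), (397, np.int64(97)), (398, np.int64(59))]
165 [(243, np.int64(40)), (244, np.int64(70)), (245, np.int64(105)), (246, np.int64(132)), (328, np.int64(164)), (344, np.int64(165)), (394, np.int64(144)), (395, np.int64(117)), (396, np.int64(81)), (397, np.int64(53))]
230 [(247, np.int64(60)), (248, np.int64(97)), (249, np.int64(125)), (266, np.int64(167)), (267, np.int64(200)), (268, np.int64(227)), (278, np.int64(226)), (279, np.int64(197)), (280, np.int64(147)), (281, np.int64(95)), (282, np.int64(64)), (358, np.int64(79)), (359, np.int64(115)), (360, np.int64(158)), (361, np.int64(199)), (390, 
[... 4016 characters left out ...]
255, np.int64(192)), (256, np.int64(226)), (286, np.int64(228)), (287, np.int64(194)), (288, np.int64(121)), (289, np.int64(67))]
355 [(153, np.int64(53)), (154, np.int64(71)), (155, np.int64(89)), (156, np.int64(103)), (157, np.int64(121)), (168, np.int64(154)), (169, np.int64(177)), (170, np.int64(205)), (188, np.int64(206)), (189, np.int64(182)), (190, np.int64(157)), (212, np.int64(185)), (213, np.int64(209)), (223, np.int64(216)), (224, np.int64(181)), (225, np.int64(114)), (226, np.int64(63)), (247, np.int64(72)), (253, np.int64(109)), (254, np.int64(136)), (255, np.int64(183)), (256, np.int64(215)), (286, np.int64(220)), (287, np.int64(184)), (288, np.int64(116)), (289, np.int64(67))]
```

carry_out([
  [[-37,-19.4,-2],[0,0,0.5],0.6],
  [[-37,-19.4,-2],[0,0,0.5],0.6],
  [[-37,-19.4,-2],[0,0,0.5],0.6],
  [[-37,-19.4,-2],[0,0,0.5],0.6],
  [[-37,-19.4,-2],[0,0,0.5],0.6],
  [[-37,-19.4,-2],[0,0,0.5],0.6],
  [[-37,-19.4,-2],[0,0,0.5],0.6],
  [[-37,-19.4,-2],[0,0,0.5],0.6],
  [[-37,-19.4,-2],[0,0,0.5],0.6],
  [[-37,-19.4,-2],[0,0,0.5],0.6],
  [[-37,-19.4,-2],[0,0,0.5],0.6],
  [[-37,-19.4,-2],[0,0,0.5],0.6],
])

```text
clock: 5.1
tool_pos: [0.5786, -0.3538, 0.2004]
eef_rot: [0.549, 0.836, 0.001, -0.001]
contact_force: [-0.1, 0.2, -0.3]
opening: 0.674
finger_force: 30.0
```

```bash
sed -i 's/l=np.c_\[pts\[:,2\],-pts\[:,3\]/l=np.c_[-pts[:,2],pts[:,3]/; s/\[-.007,0,-.005,0,0,0\]/[.007,0,-.006,0,0,0]/' h.py
python3 - <<'E'
from h import *
from plant import r
s=r.get_state();print(s["tool_pos"])
s1=dict(eef_rot=[.547,.837,-.001,-.001],tool_pos=np.array([.60576,.05911,.17951]))
P=[(280.5,238,2.9*0,-16.9),(359.7,238,0,16.9),(285,224.7,-6.9,-15),(285,254.7,6.9,-15),(355,224.7,-6.9,15),(355,254.7,6.9,15),(320,201.3,-16.9,0),(320,275.4,16.9,0),(309.2,260,10,-4.9),(330.8,260,10,4.9),(243.3,135.6,-43,-30),(397.3,135.6,-43,30)]
p,e=heldplate(load("w1"),s1,P);print((p[:3]*1000).round(2),np.degrees(p[3:]).round(2),abs(e).max().round(2),e[:4].round(2).tolist())
d=r.snapshot("wrist");pickle.dump(d,open("w2.pkl","wb"));cv2.imwrite("pics/w2.png",d["image"][...,::-1]);print(proj(d,[.5255,-.238,.053]))
E
```

```text
[ 0.57863545 -0.35380945  0.20037799]
[ 9.31  0.31 -5.25] [0.18 0.78 0.11] 1.15 [[-0.47, 0.94], [0.36, 0.98], [-0.89, -1.15], [-0.06, -0.74]]
[[315.80524503  16.79204782]]
```

View pics/w2.png

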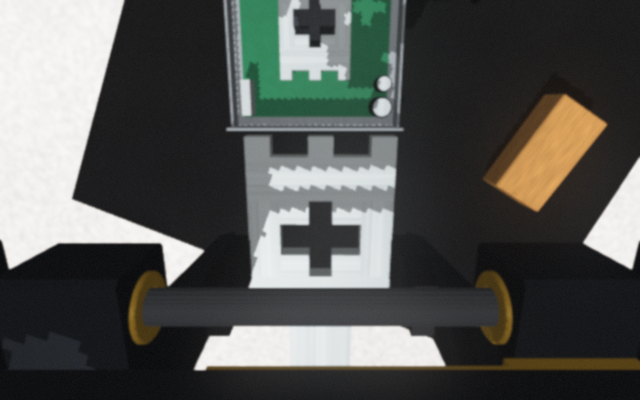

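The post top is at about (314,20), and the shell is well aligned with the held plate. I'll move a bit closer for a precise look.

carry_out([
  [[4,0,5],[0,0,0],0.6],
  [[4,0,5],[0,0,0],0.6],
  [[4,0,5],[0,0,0],0.6],
  [[4,0,5],[0,0,0],0.6],
  [[4,0,5],[0,0,0],0.6],
])

```text
clock: 5.65
tool_pos: [0.5634, -0.3216, 0.1526]
eef_rot: [0.551, 0.835, 0.0, 0.002]
contact_force: [1.0, -0.3, -0.3]
opening: 0.676
finger_force: 30.0
```

```bash
python3 - <<'E'
from h import *
from plant import r
s=r.get_state();print(s["tool_pos"],s["eef_rot"],s["qd"].round(3))
d=r.snapshot("wrist");d["s"]=s;pickle.dump(d,open("w3.pkl","wb"))
x,y,a=.5255,-.238,1.974;c,n=np.cos(a),np.sin(a)
L=np.array([[16,4],[16,-4],[6,-4],[6,-16],[-6,-16],[-6,-4],[-16,-4],[-16,4],[-6,4],[-6,16],[6,16],[6,4]])/1000
q=proj(d,[[x+c*l-n*m,y+n*l+c*m,.053] for l,m in L]);cen=q.mean(0);print(cen,q.round(1).tolist())
w=80;f=8;o=np.array([cen[0]-40,max(0,cen[1]-36)]).round()
M=np.array([[f,0,-o[0]*f],[0,f,-o[1]*f]],float);im=cv2.warpAffine(d["image"],M,(640,600),flags=cv2.INTER_CUBIC)
cv2.polylines(im,[((q-o)*f).astype(int)],True,(255,0,0),1)
im=cv2.convertScaleAbs(im,alpha=1.8,beta=20);cv2.imwrite("pics/w3.png",im[...,::-1]);print(o)
E
```

```text
[ 0.56344295 -0.32161301  0.15255773] [5.50977988e-01 8.34518032e-01 3.22145351e-07 1.70599737e-03] [ 0.008 -0.003  0.002  0.001 -0.002 -0.001 -0.   ]
[316.18512358  58.40851162] [[309.8, 31.8], [322.4, 31.8], [322.4, 48.7], [341.1, 48.7], [340.8, 68.4], [322.4, 68.4], [322.3, 84.5], [310.2, 84.5], [310.1, 68.4], [291.6, 68.4], [291.2, 48.6], [309.9, 48.7]]
[276.  22.]
```

View pics/w3.png

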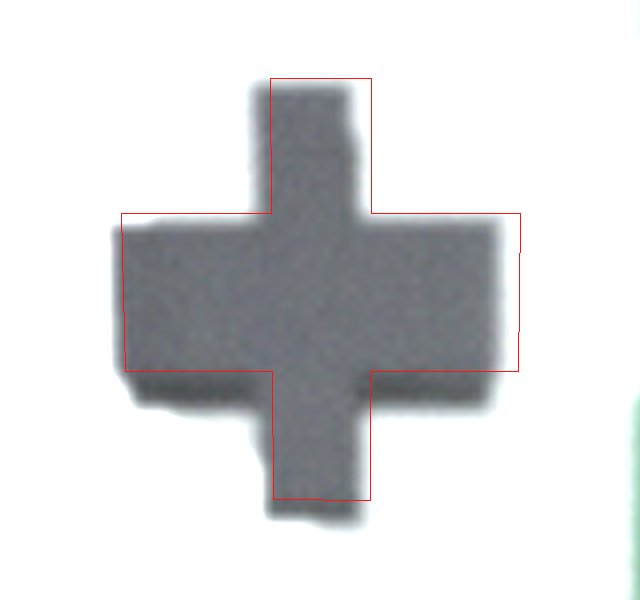

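The cross top is sharp. Its centre sits about 1 mm to tool −y and 0.3 mm to −x of my estimate. I'll go above the post.

```bash
python3 - <<'E'
from h import *
from plant import r
s=r.get_state();Rt=down(1.982-np.pi/2);p=np.array([.5247,-.2387,0])-Rt.apply([.0093,.0003,0]);p[2]=.066;print(p)
move(s,p,Rt)
E
```

```text
[ 0.52814234 -0.24734467  0.066     ]
shift cm [ 8.25 -0.32  8.63] turn deg [ 0.1   0.16 -0.46]
```

carry_out([
  [[4,-0.3,0],[0,0,-0.4],0.6],
  [[8.2,-0.3,2],[0,0,-0.4],0.6],
  [[8.2,-0.3,6],[0,0,-0.4],0.6],
  [[8.2,-0.3,8.6],[0,0,-0.4],0.6],
  [[8.2,-0.3,8.6],[0,0,-0.4],0.6],
  [[8.2,-0.3,8.6],[0,0,-0.4],0.6],
  [[8.2,-0.3,8.6],[0,0,-0.4],0.6],
])

```text
clock: 6.4
tool_pos: [0.5286, -0.2476, 0.0669]
eef_rot: [0.548, 0.836, 0.0, 0.002]
contact_force: [-0.7, 0.3, -1.0]
opening: 0.675
finger_force: 30.0
```

```bash
python3 - <<'E'
from h import *
from plant import r
s=r.get_state();print(s["tool_pos"],s["contact_force"],s["qd"].round(3))
Rt=down(1.982-np.pi/2);p=np.array([.5247,-.2387,0])-Rt.apply([.0093,.0003,0]);p[2]=.066;move(s,p,Rt)
d=r.snapshot("wrist");d["s"]=s;pickle.dump(d,open("w4.pkl","wb"))
im=cv2.resize(d["image"][185:295,240:400],(800,550),interpolation=cv2.INTER_CUBIC);cv2.imwrite("pics/w4.png",im[...,::-1])
E
```

```text
[ 0.52857583 -0.24755767  0.06693713] [-0.70601912  0.33165583 -0.9793487 ] [-0.001 -0.007 -0.001  0.005 -0.001 -0.003  0.   ]
shift cm [ 0.04 -0.03  0.09] turn deg [ 0.15  0.16 -0.07]
```

View pics/w4.png

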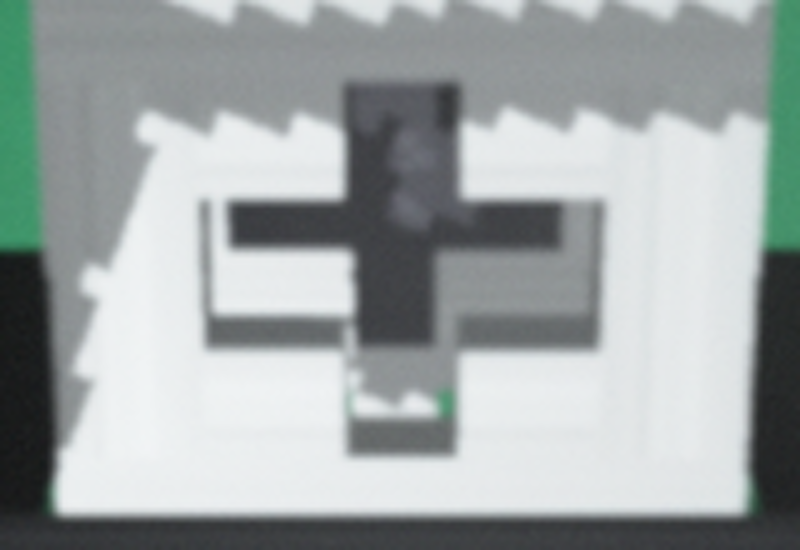

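Through the bore the post is centred to within about 0.6 mm: bore centre column about 403 and post about 396 in the crop. I'll quantify the other axis.

```bash
python3 - <<'E'
from h import *
d=load("w4");s=d["s"];Ri=R.from_quat(s["eef_rot"]).inv()
t=lambda u,v,z:(Ri.apply(onz(d,(240+u/5,185+v/5),z)[0]-s["tool_pos"])*1000)[:2].round(2)
zt=s["tool_pos"][2]+.00525
print("post",t(396,347,.053)+[16,0],t(250,247,.053)+[6,0],t(230,225,.053),t(560,225,.053))
print("bore",t(401,455,zt)+[16.9,0],t(250,350,zt)+[6.9,0],t(205,330,zt),t(603,330,zt),t(401,80,zt)-[16.9,0],t(250,200,zt)-[6.9,0])
E
```

```text
post [ 9.64 -0.13] [ 10.01 -14.08] [  6.25 -15.94] [ 6.22 15.51]
bore [9.03 0.35] [  8.94 -12.56] [  3.89 -16.35] [ 3.85 17.57] [9.13 0.35] [  8.71 -12.26]
```

carry_out([
  [[0.07,-0.06,0],[0,0,0],0.6],
  [[0.07,-0.06,0.5],[0,0,0],0.6],
  [[0.07,-0.06,1.0],[0,0,0],0.6],
  [[0.07,-0.06,1.3],[0,0,0],0.6],
  [[0.07,-0.06,1.6],[0,0,0],0.6],
  [[0.07,-0.06,1.8],[0,0,0],0.6],
  [[0.07,-0.06,1.8],[0,0,0],0.6],
])

```text
clock: 7.15
tool_pos: [0.5266, -0.2468, 0.0468]
eef_rot: [0.548, 0.836, -0.0, 0.001]
contact_force: [1.0, -3.7, -3.0]
opening: 0.673
finger_force: 30.0
```

carry_out([
  [[0,0,0.4],[0,0,0],0.6],
  [[0,0,0.8],[0,0,0],0.6],
  [[0,0,1.2],[0,0,0],0.6],
  [[0,0,1.6],[0,0,0],0.6],
  [[0,0,1.9],[0,0,0],0.6],
  [[0,0,2.1],[0,0,0],0.6],
  [[0,0,2.2],[0,0,0],0.6],
  [[0,0,2.2],[0,0,0],0.6],
])

```text
clock: 7.95
tool_pos: [0.5267, -0.2467, 0.025]
eef_rot: [0.548, 0.836, -0.0, 0.001]
contact_force: [3.1, -5.1, -0.3]
opening: 0.675
finger_force: 30.0
```

carry_out([
  [[0,0,0.1],[0,0,0],0.6],
  [[0,0,0.2],[0,0,0],0.6],
  [[0,0,0.2],[0,0,0],0.6],
  [[0,0,0.2],[0,0,0],0.6],
])

```text
clock: 8.35
tool_pos: [0.5267, -0.2468, 0.0249]
eef_rot: [0.548, 0.836, -0.0, 0.001]
contact_force: [0.5, -4.5, 16.0]
opening: 0.673
finger_force: 30.0
```

Seated with 16 N at z 0.025. Release and lift.

carry_out([
  [[0,0,0.1],[0,0,0],0.2],
  [[0,0,0],[0,0,0],0],
  [[0,0,0],[0,0,0],0],
  [[0,0,-1],[0,0,0],0],
  [[0,0,-5],[0,0,0],0],
  [[0,0,-10],[0,0,0],0],
  [[0,0,-15],[0,0,0],0],
  [[0,0,-19],[0,0,0],0],
  [[0,0,-19],[0,0,0],0],
  [[0,0,-19],[0,0,0],0],
])

```text
clock: 9.35
tool_pos: [0.5263, -0.2459, 0.2142]
eef_rot: [0.548, 0.837, 0.0, 0.001]
contact_force: [0.6, -0.3, -0.4]
opening: 1.001
finger_force: 0.0
```

```bash
python3 - <<'E'
from h import *
from plant import r
s=r.get_state();print(s["tool_pos"],s["q"].round(2),s["contact_force"])
a=.393;move(s,[.505,.259,.215],down(a-np.pi/2))
d=r.snapshot("scene");pickle.dump(d,open("scene1.pkl","wb"));s1=r.snapshot("side")
im=np.hstack([crop(d,(205,272),70,390),crop(s1,(372,322),90,390)]);cv2.imwrite("pics/a.png",im[...,::-1])
E
```

```text
[ 0.52626947 -0.24586088  0.21424692] [ 0.43  0.66 -0.12  1.73  0.11  0.76  0.67] [ 0.62986635 -0.26674989 -0.41356238]
shift cm [47.13 18.22 -0.09] turn deg [ 9.000e-02 -1.000e-02  9.103e+01]
```

View pics/a.png

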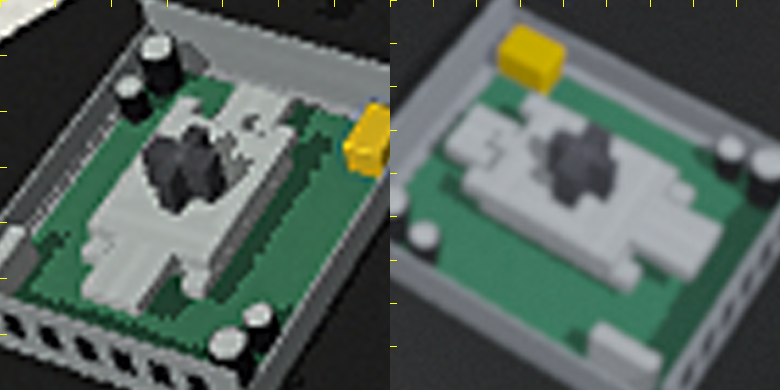

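Plate A is home, flat on the bottom plate with its tab opposite. Now plate B.

carry_out([
  [[47.1,18.2,0],[0,0,91],0],
  [[47.1,18.2,0],[0,0,91],0],
  [[47.1,18.2,0],[0,0,91],0],
  [[47.1,18.2,0],[0,0,91],0],
  [[47.1,18.2,0],[0,0,91],0],
  [[47.1,18.2,0],[0,0,91],0],
  [[47.1,18.2,0],[0,0,91],0],
  [[47.1,18.2,0],[0,0,91],0],
  [[47.1,18.2,0],[0,0,91],0],
  [[47.1,18.2,0],[0,0,91],0],
  [[47.1,18.2,0],[0,0,91],0],
  [[47.1,18.2,0],[0,0,91],0],
])

```text
clock: 10.65
tool_pos: [0.5032, 0.2606, 0.2111]
eef_rot: [0.98, 0.198, -0.002, 0.001]
contact_force: [-0.1, -0.5, 0.4]
opening: 0.999
finger_force: 0.0
```

carry_out([
  [[0,0,0],[0,0,0],0],
  [[0,0,0],[0,0,0],0],
  [[0,0,0],[0,0,0],0],
])

```text
clock: 10.95
tool_pos: [0.5053, 0.2566, 0.2132]
eef_rot: [0.981, 0.194, -0.0, 0.0]
contact_force: [-0.7, 0.2, 0.0]
opening: 1.002
finger_force: 0.0
```

```bash
python3 - <<'E'
from h import *
from plant import r
s=r.get_state();print(s["tool_pos"],s["q"].round(2))
a=.393;move(s,[.505,.259,.215],down(a-np.pi/2))
d=r.snapshot("wrist");d["s"]=s;pickle.dump(d,open("w5.pkl","wb"))
x,y=.5968,.2975;c,n=np.cos(a),np.sin(a)
W=lambda l,m,z:[x+c*l-n*m,y+n*l+c*m,z]
print(proj(d,[W(-.075,-.042,.042),W(-.075,.042,.042),W(.075,-.042,.042),W(.075,.042,.042),W(-.043,0,.077),W(.035,0,.077),W(.065,0,.061)]).round(1).tolist())
im=cv2.resize(d["image"][0:260,190:450],None,fx=2.3,fy=2.3,interpolation=cv2.INTER_CUBIC);cv2.imwrite("pics/w5.png",im[...,::-1]);print(im.shape)
E
```

```text
[0.50531493 0.25657074 0.21321636] [-0.81  0.69  0.46  1.79 -0.42  0.76 -1.32]
shift cm [ 0.06 -0.24 -0.18] turn deg [ 0.02  0.03 -0.11]
[[364.3, 147.9], [269.9, 148.0], [370.1, -44.1], [262.6, -43.9], [316.6, 112.3], [316.1, 0.4], [316.2, -38.7]]
(598, 598, 3)
```

carry_out([
  [[5,0,0],[0,0,0],0],
  [[9,-0.2,0],[0,0,0],0],
  [[9,-0.2,0],[0,0,0],0],
  [[9,-0.2,0],[0,0,0],0],
  [[9,-0.2,0],[0,0,0],0],
])

```text
clock: 11.5
tool_pos: [0.5864, 0.2936, 0.2131]
eef_rot: [0.981, 0.195, -0.001, 0.0]
contact_force: [-0.5, -0.0, 0.7]
opening: 1.002
finger_force: 0.0
```

```bash
python3 - <<'E'
from h import *
from plant import r
s=r.get_state();print(s["tool_pos"],s["q"].round(2))
d=r.snapshot("wrist");d["s"]=s;pickle.dump(d,open("w6.pkl","wb"))
a=.393;x,y=.5968,.2975;c,n=np.cos(a),np.sin(a)
W=lambda l,m,z:[x+c*l-n*m,y+n*l+c*m,z]
print(proj(d,[W(-.075,-.042,.042),W(-.075,.042,.042),W(.075,-.042,.042),W(.075,.042,.042),W(-.043,0,.077),W(.035,0,.077),W(.065,0,.061)]).round(1).tolist())
im=cv2.resize(d["image"][40:290,220:420],None,fx=2.4,fy=2.4,interpolation=cv2.INTER_CUBIC);cv2.imwrite("pics/w6.png",im[...,::-1]);print(im.shape)
E
```

```text
[0.58642466 0.29362945 0.21311866] [-0.77  0.8   0.46  1.51 -0.41  0.93 -1.36]
[[364.9, 241.2], [276.8, 241.3], [370.5, 75.6], [271.1, 75.7], [320.9, 221.5], [320.9, 126.7], [320.9, 87.2]]
(600, 480, 3)
```

View pics/w6.png

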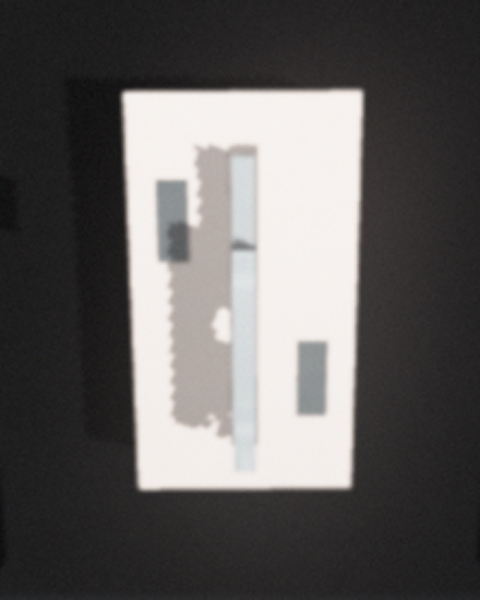

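The plate's top edge runs from its teeth end at (321.5,236) to the body end at (321.7,144), with the tab pointing to tool +x. Compute the grasp.

```bash
python3 - <<'E'
from h import *
from plant import r
d=load("w6");s=r.get_state()
e=onz(d,(321.7,144.2),.077)[0];t=onz(d,(321.5,235.8),.077)[0];tb=onz(d,(321.9,103.8),.061)[0]
a=np.arctan2(*(e-t)[1::-1]);u=np.array([np.cos(a),np.sin(a),0]);print(e,t,np.linalg.norm(e-t),np.linalg.norm(tb-e),a)
b=((e-35e-3*u)+(t+43e-3*u)+(tb-.065*u))/3;print(b)
p=b+.007*u;p[2]=.052;move(s,p,down(a-np.pi/2))
E
```

```text
[0.61682426 0.30512957 0.077     ] [0.5455081  0.27571031 0.077     ] 0.07714587501500306 0.03464737781865306 0.3912516074411521
[0.5849784  0.29193374 0.07166667]
shift cm [ 0.52  0.13 16.13] turn deg [-0.02  0.08  0.07]
```

carry_out([
  [[0.5,0.1,5],[0,0,0],0],
  [[0.5,0.1,10],[0,0,0],0],
  [[0.5,0.1,13],[0,0,0],0],
  [[0.5,0.1,15],[0,0,0],0],
  [[0.5,0.1,16.1],[0,0,0],0],
  [[0.5,0.1,16.1],[0,0,0],0.5],
  [[0.5,0.1,16.1],[0,0,0],1],
  [[0.5,0.1,16.1],[0,0,0],1],
  [[0.5,0.1,16.1],[0,0,0],1],
  [[0.5,0.1,16.1],[0,0,0],1],
  [[0.5,0.1,16.1],[0,0,0],1],
  [[0.5,0.1,16.1],[0,0,0],1],
], newtons=40)

```text
clock: 12.75
tool_pos: [0.5925, 0.2959, 0.0524]
eef_rot: [0.981, 0.195, 0.0, -0.0]
contact_force: [0.4, -0.0, 0.2]
opening: 0.389
finger_force: 0.0
```

carry_out([
  [[0,0,0],[0,0,0],1],
  [[0,0,0],[0,0,0],1],
  [[0,0,0],[0,0,0],1],
])

```text
clock: 13.05
tool_pos: [0.5924, 0.2958, 0.0522]
eef_rot: [0.981, 0.195, -0.0, -0.0]
contact_force: [0.4, -0.1, -0.1]
opening: 0.113
finger_force: 0.0
```

carry_out([
  [[0,0,0],[0,0,0],1],
  [[0,0,0],[0,0,0],1],
  [[0,0,0],[0,0,0],1],
  [[0,0,-2],[0,0,0],1],
  [[0,0,-5],[0,0,0],1],
  [[0,0,-9],[0,0,0],1],
  [[0,0,-12],[0,0,0],1],
  [[0,0,-14],[0,0,0],1],
  [[0,0,-14],[0,0,0],1],
  [[0,0,-14],[0,0,0],1],
])

```text
clock: 14.05
tool_pos: [0.5918, 0.2959, 0.1916]
eef_rot: [0.981, 0.195, -0.0, -0.0]
contact_force: [-0.7, -0.6, -1.5]
opening: 0.084
finger_force: 40.0
```

Plate B is gripped and lifted at 40 N. Bring it over the clear bench, turned to its final heading.

```bash
python3 - <<'E'
from h import *
from plant import r
s=r.get_state()
move(s,[.578,.064,.16],down(1.982-np.pi/2))
E
```

```text
shift cm [-10.16  20.89   3.16] turn deg [-6.000e-02  2.000e-02 -9.101e+01]
```

carry_out([
  [[-2,4,0],[0,0,-8.5],1],
  [[-4,8,0],[0,0,-17],1],
  [[-6,12,0],[0,0,-25.5],1],
  [[-8,16,0],[0,0,-34],1],
  [[-10.2,20.9,3.2],[0,0,-91],1],
  [[-10.2,20.9,3.2],[0,0,-91],1],
  [[-10.2,20.9,3.2],[0,0,-91],1],
  [[-10.2,20.9,3.2],[0,0,-91],1],
  [[-10.2,20.9,3.2],[0,0,-91],1],
  [[-10.2,20.9,3.2],[0,0,-91],1],
  [[-10.2,20.9,3.2],[0,0,-91],1],
  [[-10.2,20.9,3.2],[0,0,-91],1],
])

```text
clock: 15.25
tool_pos: [0.5769, 0.0636, 0.1584]
eef_rot: [0.548, 0.837, -0.001, -0.002]
contact_force: [0.7, -0.1, -1.3]
opening: 0.088
finger_force: 40.0
```

carry_out([
  [[0,0,0],[-8,0,0],1],
  [[0,0,0],[-16,0,0],1],
  [[0,0,0],[-24,0,0],1],
  [[0,0,0],[-32,0,0],1],
  [[0,0,0],[-38,0,0],1],
  [[0,0,0],[-38,0,0],1],
  [[0,0,0],[-38,0,0],1],
  [[0,0,0],[-38,0,0],1],
])

```text
clock: 16.05
tool_pos: [0.5608, 0.0471, 0.1461]
eef_rot: [0.541, 0.827, 0.116, 0.099]
contact_force: [-1.8, -0.9, -1.7]
opening: 0.088
finger_force: 40.0
```

```bash
python3 - <<'E'
from h import *
from plant import r
s=r.get_state();print(s["tool_pos"],s["q"].round(2),s["finger_force"],R.from_quat(s["eef_rot"]).as_matrix().round(2).tolist())
move(s,[.578,.064,.031],down(1.982-np.pi/2)*R.from_rotvec([-np.radians(38),0,0]))
E
```

```text
[0.56081063 0.04709412 0.14609177] [ 0.15  0.71 -0.46  2.12  1.4   0.26 -1.11] 39.97212913411204 [[-0.39, 0.87, 0.29], [0.92, 0.39, 0.09], [-0.04, 0.3, -0.95]]
shift cm [ 1.3  -1.28 11.62] turn deg [-20.62   2.06   0.72]
```

carry_out([
  [[1.3,-1.3,3],[-20.6,2.1,0.7],1],
  [[1.3,-1.3,3],[-20.6,2.1,0.7],1],
  [[1.3,-1.3,3],[-20.6,2.1,0.7],1],
  [[1.3,-1.3,3],[-20.6,2.1,0.7],1],
  [[1.3,-1.3,3],[-20.6,2.1,0.7],1],
  [[1.3,-1.3,3],[-20.6,2.1,0.7],1],
  [[1.3,-1.3,3],[-20.6,2.1,0.7],1],
  [[1.3,-1.3,3],[-20.6,2.1,0.7],1],
])

```text
clock: 16.85
tool_pos: [0.5535, 0.0563, 0.1131]
eef_rot: [0.518, 0.792, 0.272, 0.177]
contact_force: [0.2, -0.2, -1.5]
opening: 0.083
finger_force: 40.0
```

```bash
python3 - <<'E'
from h import *
from plant import r
s=r.get_state();print(s["tool_pos"],s["q"].round(2),s["finger_force"],R.from_quat(s["eef_rot"]).as_matrix().round(2).tolist())
move(s,[.578,.064,.031],down(1.982-np.pi/2)*R.from_rotvec([-np.radians(38),0,0]))
E
```

```text
[0.55346853 0.05631825 0.1130823 ] [ 0.47  1.03 -0.94  2.43  2.55  0.86 -2.04] 39.972149596433155 [[-0.4, 0.72, 0.56], [0.92, 0.32, 0.25], [0.0, 0.61, -0.79]]
shift cm [-0.28 -3.02  8.05] turn deg [-0.14 -0.08  0.06]
```

carry_out([
  [[-0.1,-1,2.5],[0,0,0],1],
  [[-0.2,-2,5],[0,0,0],1],
  [[-0.3,-2.8,7.2],[0,0,0],1],
  [[-0.3,-3,8],[0,0,0],1],
  [[-0.3,-3,8],[0,0,0],1],
  [[-0.3,-3,8],[0,0,0],1],
  [[-0.3,-3,8],[0,0,0],1],
])

```text
clock: 17.55
tool_pos: [0.5787, 0.0642, 0.034]
eef_rot: [0.516, 0.792, 0.273, 0.179]
contact_force: [0.5, -0.7, -1.3]
opening: 0.088
finger_force: 40.0
```

carry_out([
  [[0,-0.15,0.2],[0,0,0],1],
  [[0,-0.15,0.2],[0,0,0],1],
  [[0,-0.15,0.2],[0,0,0],0.8],
  [[0,-0.15,0.2],[0,0,0],0.8],
  [[0,-0.15,0.2],[0,0,0],0.8],
  [[0,-0.15,-0.8],[0,0,0],0.8],
  [[0,-0.15,-1.8],[0,0,0],0.8],
  [[0,-0.15,-2.8],[0,0,0],0.8],
  [[0,-0.15,-4],[0,0,0],0.8],
  [[0,-0.15,-6],[0,0,0],0.8],
  [[0,-0.15,-8],[0,0,0],0.8],
  [[0,-0.15,-8],[0,0,0],0.8],
], newtons=30)

```text
clock: 18.75
tool_pos: [0.5308, 0.0433, 0.0965]
eef_rot: [0.516, 0.792, 0.273, 0.179]
contact_force: [0.8, 0.3, 0.2]
opening: 0.202
finger_force: 0.0
```

```bash
cat >> h.py <<'E'
def findplate(r,box,thr=120):
    "segment bright low-saturation blob nearest box center in scene & side; print oriented info at z=.008"
    for n in("scene","side"):
        d=r.snapshot(n);pickle.dump(d,open(n+"2.pkl","wb"));h=cv2.cvtColor(d["image"],cv2.COLOR_RGB2HSV);m=((h[...,2]>thr)&(h[...,1]<60)).astype(np.uint8)
        c0=proj(d,box)[0];k,l,st,ce=cv2.connectedComponentsWithStats(m)
        i=min([i for i in range(1,k) if 150<st[i,4]<3000],key=lambda i:np.hypot(*(ce[i]-c0)))
        ys,xs=np.where(l==i);P=onz(d,np.c_[xs,ys].astype(float),.008)[:,:2]
        Q=P-P.mean(0);w,V=np.linalg.eigh(np.cov(Q.T));ax=V[:,1];t=Q@ax
        sk=(t**3).mean();yaw=np.degrees(np.arctan2(*(ax*np.sign(sk))[::-1]))
        q=Q@V[:,0];print(n,st[i],P.mean(0).round(4),"tab yaw",yaw.round(1),"len",np.ptp(t).round(4),"wid",np.ptp(q).round(4))
E
python3 - <<'E'
from h import *
from plant import r
s=r.get_state();print(s["tool_pos"],s["q"].round(2),s["contact_force"])
findplate(r,[.57,.06,.008])
E
```

```text
[0.5308477  0.04326168 0.09651884] [ 0.5   1.09 -0.93  2.49  2.61  0.96 -2.05] [0.80248506 0.2918204  0.21070382]
scene [286 208  29  31 465] [0.5702 0.0537] tab yaw 114.5 len 0.1139 wid 0.0598
side [294 219  45  29 693] [0.5682 0.0515] tab yaw 113.1 len 0.1102 wid 0.0664
```

Plate B lies flat near (0.569,0.0525), tab at 113°. Straighten the tool above it.

```bash
python3 - <<'E'
from h import *
from plant import r
s=r.get_state();move(s,[.586,.012,.2],down(1.982-np.pi/2))
E
```

```text
shift cm [-5.05  9.3  -6.01] turn deg [38.09  0.04  0.19]
```

carry_out([
  [[0,0,-6],[6,0,0],0.5],
  [[0,5,-6],[14,0,0],0],
  [[-5,9.3,-6],[22,0,0],0],
  [[-5,9.3,-6],[30,0,0],0],
  [[-5,9.3,-6],[38,0,0.2],0],
  [[-5,9.3,-6],[38,0,0.2],0],
  [[-5,9.3,-6],[38,0,0.2],0],
  [[-5,9.3,-6],[38,0,0.2],0],
  [[-5,9.3,-6],[38,0,0.2],0],
  [[-5,9.3,-6],[38,0,0.2],0],
  [[-5,9.3,-6],[38,0,0.2],0],
  [[-5,9.3,-6],[38,0,0.2],0],
])

```text
clock: 20.05
tool_pos: [0.5848, 0.0121, 0.198]
eef_rot: [0.548, 0.837, -0.001, -0.0]
contact_force: [0.3, -0.1, -0.8]
opening: 1.005
finger_force: 0.0
```

```bash
python3 - <<'E'
from h import *
from plant import r
s=r.get_state();print(s["tool_pos"],s["q"].round(2),s["qd"].round(2));move(s,[.586,.012,.2],down(1.982-np.pi/2))
E
```

```text
[0.58479986 0.01211393 0.19799155] [ 0.36  0.81 -0.84  1.71  0.72  0.96 -0.35] [ 0.   -0.01  0.01  0.03 -0.   -0.    0.  ]
shift cm [-0.06  0.11 -0.2 ] turn deg [-0.08  0.01 -0.  ]
```

```bash
python3 - <<'E'
from h import *
from plant import r
d=r.snapshot("wrist");s=r.get_state();d["s"]=s;pickle.dump(d,open("w7.pkl","wb"))
g=proj(d,[.572,.046,.008])[0];print("guess",g)
c,A,b=bore(d,g,.008);print(c,A,b)
im=cv2.cvtColor(d["image"],cv2.COLOR_RGB2GRAY);u0,v0=map(int,c);M=[]
for v in range(v0-25,v0+20,3):
    w=np.where(im[v,u0-60:u0+60]>110)[0]+u0-60;M.append((v,(w[0]+w[-1])/2,w[-1]-w[0]))
print(M)
pl=np.polyfit([m[0] for m in M],[m[1] for m in M],1)
q=onz(d,[(np.polyval(pl,v),v) for v in(v0-25,v0+20)],.008);a=np.arctan2(*(q[0]-q[1])[1::-1]);print("yaw",a)
u=np.array([np.cos(a),np.sin(a),0]);p=b-.009*u;p[2]=.004;move(s,p,down(a-np.pi/2))
E
```

```text
guess [321.98842982 133.54694546]
(322.8483379501385, 127.97437673130194) 722.0 [0.57067854 0.05101168 0.008     ]
[(102, np.float64(322.5), np.int64(67)), (105, np.float64(322.5), np.int64(65)), (108, np.float64(323.0), np.int64(66)), (111, np.float64(322.5), np.int64(65)), (114, np.float64(322.5), np.int64(65)), (117, np.float64(322.5), np.int64(65)), (120, np.float64(322.5), np.int64(65)), (123, np.float64(322.5), np.int64(65)), (126, np.float64(322.5), np.int64(65)), (129, np.float64(322.5), np.int64(65)), (132, np.float64(322.5), np.int64(65)), (135, np.float64(322.5), np.int64(65)), (138, np.float64(322.5), np.int64(65)), (141, np.float64(322.5), np.int64(65)), (144, np.float64(323.0), np.int64(64))]
yaw 1.9850133083863926
shift cm [ 3.23  0.35 19.4 ] turn deg [-0.11  0.02 -0.14]
```

carry_out([
  [[3.2,0.3,5],[0,0,0],0],
  [[3.2,0.3,10],[0,0,0],0],
  [[3.2,0.3,14],[0,0,0],0],
  [[3.2,0.3,17],[0,0,0],0],
  [[3.2,0.3,18.7],[0,0,0],0],
  [[3.2,0.3,19.5],[0,0,0],0],
  [[3.2,0.3,19.5],[0,0,0],0.6],
  [[3.2,0.3,19.5],[0,0,0],0.6],
  [[3.2,0.3,19.5],[0,0,0],0.6],
  [[3.2,0.3,19.5],[0,0,0],0.6],
  [[3.2,0.3,19.5],[0,0,0],0.6],
  [[3.2,0.3,19.5],[0,0,0],0.6],
])

```text
clock: 21.3
tool_pos: [0.5763, 0.0432, 0.0055]
eef_rot: [0.548, 0.836, 0.001, 0.001]
contact_force: [-1.3, -0.7, 6.2]
opening: 0.669
finger_force: 30.0
```

carry_out([
  [[0,0,0],[0,0,0],0.6],
  [[0,0,-4],[0,0,0],0.6],
  [[0,0,-9],[0,0,0],0.6],
  [[0,0,-14],[0,0,0],0.6],
  [[0,0,-15],[0,0,0],0.6],
  [[0,0,-15],[0,0,0],0.6],
  [[0,0,-15],[0,0,0],0.6],
])

```text
clock: 22.0
tool_pos: [0.5747, 0.0423, 0.153]
eef_rot: [0.548, 0.836, -0.001, -0.0]
contact_force: [-0.5, -0.6, -1.4]
opening: 0.663
finger_force: 30.0
```

```bash
python3 - <<'E'
from h import *
from plant import r
d=r.snapshot("wrist");s=r.get_state();d["s"]=s;pickle.dump(d,open("w8.pkl","wb"));print(s["tool_pos"],s["eef_rot"].round(4))
g=cv2.cvtColor(d["image"],cv2.COLOR_RGB2GRAY).astype(int)
def E(a,off=0,t=30):
    dd=np.abs(np.convolve(a,[1,0,-1],"same"));return [i+off for i in range(2,len(a)-2) if dd[i]>t and dd[i]>=dd[i-1] and dd[i]>dd[i+1]]
for v in(150,180,238,262):print("row",v,E(g[v,235:410],235))
for u in(285,320,352,300,340):print("col",u,E(g[60:292,u],60))
E
```

```text
[0.57438441 0.04232735 0.15239697] [ 0.5479  0.8365 -0.0011 -0.001 ]
row 150 [283, 353]
row 180 [246, 283, 299, 314, 323, 329, 344, 359, 374, 391]
row 238 [252, 261, 281, 358, 389]
row 262 [253, 257, 309, 331, 388]
col 285 [77, 158, 177, 200, 222, 244, 251, 288]
col 320 [77, 159, 179, 198, 264, 271, 288]
col 352 [76, 160, 180, 204, 220, 243, 250, 288]
col 300 [77, 177, 200, 221, 244, 251, 288]
col 340 [76, 161, 181, 221, 243, 250, 288]
```

```bash
python3 - <<'E'
from h import *
d=load("w8");s=d["s"]
P=[(281,238,0,-16.9),(358.2,238,0,16.9),(285,222,6.9,-15),(285,251,-6.9,-15),(300,221.3,6.9,-9),(300,251,-6.9,-9),(340,220.7,6.9,9),(340,250.3,-6.9,9),(352,220.3,6.9,14),(352,250,-6.9,14),(320,198,16.9,0),(320,271,-16.9,0),(309,262,-11,-4.9),(331,262,-11,4.9),(285,77,65,-13),(320,76.7,65,0),(352,76.2,65,13)]
P=[(u,v,-x,y) for u,v,x,y in P]
p,e=heldplate(d,s,P);print((p[:3]*1000).round(2),np.degrees(p[3:]).round(2));print(np.c_[e].round(1).tolist())
E
```

```text
[ 9.35  0.52 -3.46] [ 1.55 -0.37 -0.24]
[[-0.7, -1.0], [1.0, -2.1], [-0.7, -0.4], [0.3, 0.9], [-1.5, 0.1], [-0.8, 0.7], [1.0, 0.2], [0.7, 0.8], [0.7, 0.4], [0.2, 0.9], [-0.3, 0.4], [0.0, 1.5], [-0.2, -1.7], [0.2, -2.1], [0.1, 0.1], [-0.9, 0.4], [1.0, 0.8]]
```

```bash
python3 - <<'E'
from h import *
from plant import r
s=r.get_state();move(s,[.5268,-.2471,.07],R.from_quat([.548,.836,0,.0]))
E
```

```text
shift cm [-24.63 -15.9    8.28] turn deg [-0.17 -0.02  0.04]
```

carry_out([
  [[-24.6,-15.9,0],[0,0,0],0.6],
  [[-24.6,-15.9,0],[0,0,0],0.6],
  [[-24.6,-15.9,0],[0,0,0],0.6],
  [[-24.6,-15.9,0],[0,0,0],0.6],
  [[-24.6,-15.9,0],[0,0,0],0.6],
  [[-24.6,-15.9,0],[0,0,0],0.6],
  [[-24.6,-15.9,0],[0,0,0],0.6],
  [[-24.6,-15.9,4],[0,0,0],0.6],
  [[-24.6,-15.9,7],[0,0,0],0.6],
  [[-24.6,-15.9,8.2],[0,0,0],0.6],
  [[-24.6,-15.9,8.2],[0,0,0],0.6],
  [[-24.6,-15.9,8.2],[0,0,0],0.6],
])

```text
clock: 23.25
tool_pos: [0.5287, -0.2451, 0.0724]
eef_rot: [0.548, 0.837, 0.001, 0.0]
contact_force: [-0.2, 0.4, -0.4]
opening: 0.668
finger_force: 30.0
```

```bash
python3 - <<'E'
from h import *
from plant import r
s=r.get_state();print(s["tool_pos"],s["contact_force"],s["qd"].round(3));move(s,[.5268,-.2471,.07],R.from_quat([.548,.836,0,.0]))
d=r.snapshot("wrist");d["s"]=s;pickle.dump(d,open("w9.pkl","wb"))
g=cv2.cvtColor(d["image"],cv2.COLOR_RGB2GRAY).astype(int)
def E(a,off=0,t=24):
    dd=np.abs(np.convolve(a,[1,0,-1],"same"));return [i+off for i in range(2,len(a)-2) if dd[i]>t and dd[i]>=dd[i-1] and dd[i]>dd[i+1]]
for v in(226,229,232,248,251):print("row",v,E(g[v,270:370],270))
for u in(290,300,320,340,350):print("col",u,E(g[185:285,u],185))
m=g[185:285:4,270:370:4]
for i,l in enumerate(m):print(185+4*i,"".join("#" if k<75 else "+" if k<130 else "." for k in l))
E
```

```text
[ 0.52865995 -0.24509114  0.0723736 ] [-0.21141681  0.42837103 -0.36041473] [ 0.005 -0.026 -0.015 -0.011  0.    -0.001  0.001]
shift cm [-0.11 -0.25  0.24] turn deg [ 0.06 -0.04  0.09]
row 226 [280, 284, 349, 356, 359]
row 229 [280, 284, 348, 357, 359]
row 232 [280, 284, 348, 357, 359]
row 248 [281, 309, 324, 331, 358]
row 251 [281, 309, 324, 330]
col 290 [200, 204, 221, 236, 245, 251]
col 300 [202, 221, 235, 244, 251]
col 320 [198, 253, 264, 271]
col 340 [201, 221, 235, 244, 250]
col 350 [204, 220, 223, 244, 250]
185 .........................
189 .........................
193 .........................
197 ..............++.........
201 ..........++++#+.........
205 ..........###+#..........
209 ..........###+#..........
213 ..........###++..........
217 ..........###++..........
221 ..........###+++++++.....
225 ...+################.....
229 ...+################.....
233 ...+###############+.....
237 ...+......####...........
241 ..........####...........
245 ...+.....++###..++++++...
249 ....++++++####..+++.+....
253 .........................
257 .........................
261 .........................
265 ............+++..........
269 ...........+++++.........
273 .........................
277 .........................
281 .........................
```

```bash
python3 - <<'E'
from h import *
d=load("w9");s=d["s"];Ri=R.from_quat(s["eef_rot"]).inv();T=np.linalg.inv(d["pose"])
t=lambda u,v,z:(Ri.apply(onz(d,(u,v),z)[0]-s["tool_pos"])*1000)[:2].round(2)
zt=s["tool_pos"][2]+.00346
print("post",t(316,253,.053)+[16,0],t(300,235.3,.053)+[6,0],t(284,229,.053),t(348.3,229,.053))
print("bore",t(320,271,zt)+[16.9,0],t(300,251,zt)+[6.9,0],t(320,198,zt)-[16.9,0],t(300,221,zt)-[6.9,0],t(281,240,zt),t(358,240,zt))
E
```

```text
post [ 7.92 -1.71] [ 7.39 -9.6 ] [  4.7  -17.44] [ 4.68 14.23]
bore [10.48  0.3 ] [ 9.94 -8.34] [9.85 0.3 ] [ 9.8  -8.14] [  8.13 -16.4 ] [ 8.11 16.56]
```

carry_out([
  [[-0.15,-0.2,0.3],[0,0,0],0.6],
  [[-0.15,-0.2,0.3],[0,0,0],0.6],
  [[-0.15,-0.2,0.3],[0,0,0],0.6],
  [[-0.15,-0.2,0.3],[0,0,0],0.6],
])

```text
clock: 23.7
tool_pos: [0.5271, -0.2481, 0.0695]
eef_rot: [0.548, 0.837, 0.0, 0.0]
contact_force: [-0.6, 0.5, -1.3]
opening: 0.668
finger_force: 30.0
```

```bash
cat > see.py <<'E'
from h import *
from plant import r
s=r.get_state();print(s["tool_pos"],s["eef_rot"].round(4),s["qd"].round(3))
d=r.snapshot("wrist");d["s"]=s;pickle.dump(d,open("w10.pkl","wb"))
g=cv2.cvtColor(d["image"],cv2.COLOR_RGB2GRAY).astype(float)
def E(a,off,t=20):
    dd=np.abs(np.gradient(a));o=[]
    for i in range(2,len(a)-2):
        if dd[i]>t/2 and dd[i]>=dd[i-1] and dd[i]>dd[i+1]: w=dd[i-2:i+3];o.append(float(round(off+i+(w*np.arange(-2,3)).sum()/w.sum(),1)))
    return o
A=lambda v:g[v-1:v+2,270:370].mean(0); B=lambda u:g[185:285,u-1:u+2].mean(1)
for v in(229,240,248):print("row",v,E(A(v),270))
for u in(290,300,316,320,340,350):print("col",u,E(B(u),185))
E
python3 see.py
```

```text
[ 0.52710609 -0.24810404  0.06952939] [5.480e-01 8.365e-01 4.000e-04 4.000e-04] [-0.002  0.003  0.002  0.001  0.    -0.001  0.001]
row 229 [279.9, 281.9, 288.8, 354.0, 359.0]
row 240 [280.7, 298.7, 313.8, 329.5, 344.3, 357.2, 358.7]
row 248 [281.1, 308.6, 313.8, 328.9, 331.5, 358.3]
col 290 [198.3, 221.2, 232.8, 242.5, 244.9, 250.7]
col 300 [201.2, 221.0, 232.3, 237.0, 244.3, 250.6]
col 316 [197.8, 251.4, 264.0, 271.3]
col 320 [197.8, 226.3, 251.4, 264.0, 271.3]
col 340 [200.0, 220.6, 232.8, 241.6, 243.9, 249.8]
col 350 [199.3, 220.2, 232.6, 243.5, 249.8]
```

```bash
cat > sol.py <<'E'
from h import *
d=load("w10");s=d["s"];Rt=R.from_quat(s["eef_rot"])
def solve(pts,x0):  # pts (coord 'u'/'v', pixel, lx, ly)
    f=lambda p:[proj(d,Rt.apply([p[0]+lx/1e3,p[1]+ly/1e3,p[2]])+s["tool_pos"])[0]["uv".index(k)]-px for k,px,lx,ly in pts]
    q=least_squares(f,x0);return (q.x*1000).round(2),np.round(f(q.x),1)
import sys;bo,po=eval(sys.argv[1]),eval(sys.argv[2])
print("bore",solve(bo,[.009,0,-.004]));print("post",solve(po,[.009,0,.017]));print(d["cx"])
E
python3 sol.py "[('u',280.9,0,-16.9),('u',358.5,0,16.9),('u',308.6,-10,-4.9),('u',331.5,-10,4.9),('v',197.8,16.9,0),('v',271.3,-16.9,0),('v',220.8,6.9,0),('v',250.2,-6.9,0)]" "[('u',288.8,0,-16),('u',354,0,16),('u',313.8,-11,-4),('u',329.2,-11,4),('v',251.4,-16,0),('v',232.6,-6,0)]"
```

```text
bore (array([ 9.23,  0.2 , -1.1 ]), array([-0. ,  0.3,  0.2, -0.5,  0.2, -0.1, -0.3,  0.2]))
post (array([ 8.52,  0.97, 20.1 ]), array([ 0.1,  0. , -0.4,  0.2, -0.1,  0.1]))
320.09254175985023
```

```bash
sed 's/"w10"/"w4"/' sol.py > sol4.py; python3 sol4.py "[('u',281,0,-16.9),('u',360.4,0,16.9),('v',201,16.9,0),('v',276,-16.9,0),('v',225,6.9,0),('v',255,-6.9,0)]" "[('u',286,0,-16),('u',352,0,16),('v',254.4,-16,0),('v',234.4,-6,0)]"; python3 - <<'E'
from plant import r
import numpy as np
print(np.array([r.get_state()["tool_pos"] for _ in range(4)]).round(4))
E
```

```text
bore (array([ 8.73,  0.56, -4.74]), array([-0.1,  0.1,  0.5,  0.1, -0.5, -0.1]))
post (array([ 8.61, -0.23, 16.83]), array([-0.1,  0.1, -0.5,  0.5]))
320.09254175985023
[[ 0.5271 -0.248   0.0694]
 [ 0.5271 -0.248   0.0694]
 [ 0.5271 -0.248   0.0694]
 [ 0.5271 -0.248   0.0694]]
```

carry_out([
  [[-0.05,0.07,0],[0,0,0],0.6],
  [[-0.05,0.07,0.4],[0,0,0],0.6],
  [[-0.05,0.07,0.8],[0,0,0],0.6],
  [[-0.05,0.07,1.2],[0,0,0],0.6],
  [[-0.05,0.07,1.4],[0,0,0],0.6],
  [[-0.05,0.07,1.6],[0,0,0],0.6],
  [[-0.05,0.07,1.7],[0,0,0],0.6],
  [[-0.05,0.07,1.7],[0,0,0],0.6],
])

```text
clock: 24.55
tool_pos: [0.5277, -0.2481, 0.052]
eef_rot: [0.548, 0.837, 0.0, -0.0]
contact_force: [0.5, 0.3, -1.4]
opening: 0.666
finger_force: 30.0
```

carry_out([
  [[0,0,0.3],[0,0,0],0.6],
  [[0,0,0.6],[0,0,0],0.6],
  [[0,0,0.9],[0,0,0],0.6],
  [[0,0,1.2],[0,0,0],0.6],
  [[0,0,1.4],[0,0,0],0.6],
  [[0,0,1.5],[0,0,0],0.6],
  [[0,0,1.5],[0,0,0],0.6],
])

```text
clock: 25.25
tool_pos: [0.5277, -0.2481, 0.037]
eef_rot: [0.548, 0.837, 0.0, -0.0]
contact_force: [-0.5, 0.1, -0.2]
opening: 0.667
finger_force: 30.0
```

carry_out([
  [[0,0,0.1],[0,0,0],0.6],
  [[0,0,0.2],[0,0,0],0.6],
  [[0,0,0.3],[0,0,0],0.6],
  [[0,0,0.3],[0,0,0],0.6],
])

```text
clock: 25.65
tool_pos: [0.5279, -0.2482, 0.0363]
eef_rot: [0.548, 0.837, -0.0, 0.001]
contact_force: [-4.9, 1.5, 15.7]
opening: 0.671
finger_force: 30.0
```

Contact is at the expected seated height (0.0365). Release and lift.

carry_out([
  [[0,0,0.1],[0,0,0],0.3],
  [[0,0,0],[0,0,0],0],
  [[0,0,0],[0,0,0],0],
  [[0,0,0],[0,0,0],0],
  [[0,0,-2],[0,0,0],0],
  [[0,0,-6],[0,0,0],0],
  [[0,0,-11],[0,0,0],0],
  [[0,0,-16],[0,0,0],0],
  [[0,0,-16],[0,0,0],0],
  [[-9,0,-16],[0,0,0],0],
  [[-9,0,-16],[0,0,0],0],
  [[-9,0,-16],[0,0,0],0],
])

```text
clock: 26.85
tool_pos: [0.5636, -0.3376, 0.1923]
eef_rot: [0.552, 0.834, -0.001, 0.001]
contact_force: [-0.7, -0.5, -0.7]
opening: 1.002
finger_force: 0.0
```

```bash
python3 - <<'E'
from h import *
from plant import r
D=[r.snapshot("scene"),r.snapshot("side")];L0=[load("scene1")]
a=1.98;c,n=np.cos(a),np.sin(a)
out=np.array([[-35,-30],[35,-30],[35,-14],[65,-14],[65,14],[35,14],[35,30],[-35,30]])/1e3
def dens(P): return np.vstack([P[i]+(P[i+1]-P[i])*np.linspace(0,1,60,endpoint=False)[:,None] for i in range(len(P)-1)])
pts=dens(out)
def score(d,P,sgn,p,z,tx,ty):
    G=cv2.GaussianBlur(cv2.cvtColor(d["image"],cv2.COLOR_RGB2GRAY),(0,0),.7).astype(np.float32)
    M=np.hypot(cv2.Sobel(G,5,1,0),cv2.Sobel(G,5,0,1))
    l=P*sgn;W=np.c_[p[0]+c*l[:,0]-n*l[:,1],p[1]+n*l[:,0]+c*l[:,1],z+tx*l[:,0]+ty*l[:,1]]
    q=proj(d,W).astype(np.float32);return cv2.remap(M,q[:,:1].copy(),q[:,1:].copy(),1).mean()
def best(ds,sgn,zs):
    R_=[]
    for z in zs:
        b=max((sum(score(d,pts,sgn,(.5247+x,-.2387+y),z,tx,0) for d in ds),x,y,tx) for x in np.arange(-2,2.1,1)/1e3 for y in np.arange(-2,2.1,1)/1e3 for tx in(-.1,0,.1))
        R_.append((z,)+tuple(np.round(b,3).tolist()))
    for k in R_:print(k)
print("now, tab +x");best(D,1,[.031,.035,.039,.043,.047])
print("now, tab -x");best(D,-1,[.031,.039])
E
```

```text
now, tab +x
(0.031, 176.137, -0.002, -0.002, -0.1)
(0.035, 201.42, -0.002, -0.002, 0.1)
(0.039, 222.161, -0.002, 0.002, 0.0)
(0.043, 208.929, 0.002, -0.002, 0.1)
(0.047, 189.586, 0.002, 0.002, 0.0)
now, tab -x
(0.031, 299.218, -0.002, -0.002, 0.1)
(0.039, 327.383, 0.001, -0.002, 0.1)
```

The image fit peaks at a top face of 39 mm, level, and that agrees with the contact height. Handing in.

```bash
python3 -c "
from plant import r
print(r.finish_job())"
```

```text
the job is handed in; nothing more can be done
None
```

The job is handed in: by contact height and camera fit both plates are fully home and level on the post, plate A's tab opposite to the bottom plate's and plate B's the same way, at about 27 s of the 72 s allowed; the hand-in returned no verdict.

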